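# Find the concealed catch and release the spool

### The job

Feel across the six identical flush caps in the flat top panel of the spool dispenser for the one that gives way, press that concealed catch fully in and keep it in until the spool has rolled down the chute to the front stop, then let it spring back. Use the catch only: do not touch the spool, and leave everything else where it stands.

Things in the scene. Friction and masses are not known exactly. Their poses are not given: they have to be found in the camera images.
- dispenser: fixed low grey spool dispenser on the worktop: a box 190 mm wide (y), 130 mm deep (x), 60 mm high, with a 61 mm wide open chute along its +y side. Origin on the worktop; x points away from the chute's low front end (away from the robot at yaw 0), y towards the chute, z up. It turns by up to 0.35 rad.
- panel (a point): centre of the box's flat level aluminium top face, 60 mm up, at (0, -0.030, 0.060) in the dispenser's frame, same axes. Six identical square caps, 44.5 mm wide, lie in it at x = -0.029, +0.029 and y = -0.058, 0, +0.058 from here, tops 1.5 mm below the face in 47 mm square recesses. Five are rigid; one gives way: the catch, not told apart by eye, and another one from run to run.
- catch (a joint): travel of the concealed catch cap: 0 at rest, 0.006 m pressed fully in (straight down). It springs back, 2 N at the start of its travel to 5 N fully in. It draws the chute's gate down with it: the gate is level with the chute floor from 0.004 m and rises again when the cap is let go. While it is held in, the spool rolls down to the front stop in about 1 s.
- chute (a point): bottom of the chute at its front stop, at (-0.106, 0.0955, 0.011) in the dispenser's frame, same axes. The chute is 51 mm wide inside with walls 70 mm high; its floor slopes down 14 degrees towards -x to the 45 mm high front stop. A steel gate 121 mm up the chute (along x) stands 16 mm above the floor and holds the spool.
- spool_mid (a point): middle of the pale wooden thread spool, 39 mm in diameter, 45 mm long, lying across the chute (axis along the dispenser's y), free to roll. In the dispenser's frame it starts behind the gate at about (0.035, 0.0955, 0.067); rolled down against the front stop it is at x about -0.086, z about 0.037.
- spool: the same spool; origin at the centre of its flat end on the +y side, its z axis along the spool's axis
- jar: glass rivet jar with a pale lid, 46 mm wide, 60 mm high, standing beside the dispenser's -y side. A bystander; origin at the centre of its underside.
- anvil: small round steel setting anvil, 43 mm wide, 18 mm high, in front of the dispenser. A bystander; origin at the centre of its underside.
- paint_bottle: small brown bottle with a white cap, 34 mm wide, 75 mm high, to the left. A bystander; origin at the centre of its underside.
- mallet: mallet with a white head, 182 x 211 x 56 mm, lying at the left. A bystander; origin at the centre of its underside.
- thread: spool of red thread standing upright, 50 mm wide, 60 mm high, to the right and behind. A bystander; origin at the centre of its underside.

How it is judged:
On the way:
1. the concealed catch is pressed in by at least 4 mm (value of joint catch above 0.004 m), for 0.1 s.
At the end, for the whole second after the job is handed in: The spool lies at rest (slower than 20 mm/s) in the low end of the chute, its middle within about 13 mm up the slope of its resting place at the front stop (dispenser x from -0.106 to -0.072, y within 10 mm of the chute's middle, z below 0.05), and the catch has sprung back to within 1.5 mm of rest (x of spool_mid in the frame of dispenser between -0.106 and -0.072 m and y of spool_mid in the frame of dispenser between 0.085 and 0.106 m and z of spool_mid in the frame of dispenser below 0.05 m and linear speed of spool below 0.02 m/s and value of joint catch below 0.0015 m); the robot touches nothing.
It fails at once if the robot touches the spool (contact force between any of the fingers, the arm and spool above 0.3 N).
It fails at once if the spool is lifted or leaves the dispenser (height (world z) of spool_mid above 0.1 m or distance between spool_mid and dispenser above 0.19 m).
It fails at once if the jar, anvil, brown bottle, mallet or red spool is shifted or lifted by more than 20 mm (distance of any of jar, anvil, paint_bottle, mallet, thread from where it was at the start of the episode above 0.02 m).
It also fails if it takes over 56 s, if anything falls off the work surface, if the arm or the gripper's body presses on something with over 40 N, if the wrist force passes 120 N, or if a joint passes its speed limit or range.

### The arm

A 6-joint arm with a two-finger parallel gripper is mounted at the origin on a cart in front of the work surface, level with it; the furniture and walls round the work are solid. World frame = base frame: x ahead of the robot, y to its left, z up, the work surface at z = 0. Lengths are in m, angles in rad, forces in N, time in s.
With the tool pointing down it reaches from about 0.275 to 0.875 m from the base axis. Payload 12.5 kg.
Tool frame: the origin (TCP) lies at the very end of the fingers, on their centre line; the grasp point (between the pads) lies behind it (r.grasp_offset is the y of the grasp point in the tool frame, in m); y points along the fingers, z is the direction in which the jaws open and shut, and the axes are right-handed (so a half turn about y gives the same grasp; the last joint's range is limited). The gripper opens to 85 mm and grips with 20 to 120 N. Pads are 22 mm wide; open, the fingers measure 114 mm over their backs; the gripper's body (76 mm by 85 mm) begins 54 mm behind the grasp point. The pads swing forward as they close: fully open they stand 13 mm farther back than shut.
Start: joints at [1.015, 0.351, 1.652, -0, 1.139, -0.085], TCP at [0.249, 0.49, 0.231] pointing down, gripper open.
Joint ranges: [-2.75, 2.75], [-0.79, 2.1], [0.01, 2.65], [-1.57, 4.71], [0.07, 3.14], [-2.87, 2.87]. Speed limits (rad/s): [2.22, 2.22, 2.79, 3.14, 3.14, 3.14].

### API

Orientations are given as a 3x3 rotation matrix whose columns are the frame's x, y, z axes.
In Python, from bench import status, imaging, r gives the robot as it stands.
- The arm moves only by the shell command python3 -m inch 'ROWS' [FORCE]. ROWS is JSON, a list of rows, each an object with "hand": the opening, from 0 (shut) to 1 (fully open); "delta_pos": the shift along the tool's x, y, z in m, a list of three; "turn": the turn about the tool's y in degrees. In form: [{"hand": hand, "delta_pos": [x, y, z], "turn": turn}, ...]. A call has 1 to 12 rows; each row is the pose to reach, as a shift and turn from the pose commanded when the call began, along the tool's axes at that moment; what a row does not reach only later rows make up. A row lasts 1/8 s, in which the tool goes at most 62.5 mm and 10.7 degrees, less where a joint would pass 70% of its speed; a pose out of reach is approached as far as the arm can. A call with a gripper value outside its range is refused whole. The fingers move at their own pace and stop on an object; FORCE is the grip in N (left out, the last holds). Time passes only in rows, so rows that repeat a pose let the fingers close. It gives the time, the measured TCP pose, the force and the opening at its end, in the units of the state.
- status.observe(): the state, without advancing time (a new reading comes with each control period).
- imaging.read_camera(name): name is "side" or "top" or "wrist"; returns (picture, depth): 420x560x3 uint8, red, green, blue; 420x560 float32, m along the optical axis (not along the pixel's ray), 0 where there is no reading.
- imaging.camera_params(name): a dict with "mtx" (3x3 intrinsics, pixels), "R" (3x3) and "t" (3): a world point X has camera coordinates R X + t. Camera axes: x right, y down, z forward; pixel columns grow to the right and rows downward; lengths in m; the calibration is good to about 2 mm. A picture is of the moment at which its call begins: read the wrist's pose just before it. camera_params takes no time and is no camera call; for the wrist camera it gives the pose at the moment of the call.
- r.job_done(): hands the job in, once; it reports no verdict.
The state is a dict: "time": time; "joint_positions": joint angles; "joint_vel": joint speeds; "joint_torque": joint torques, N m; "ee_pos": TCP position; "orientation": TCP orientation; "ft_force": force on the tool from outside, world axes, zero at the start; "ft_torque": the same for the moment, N m; "width": finger opening in m.
Only numpy, scipy, OpenCV 4.12 (cv2) and the standard library are available. Lean on these libraries where they do the work, as an engineer would, in place of code of your own. Each camera call takes 0.05 s, during which the arm holds its last target.

## Working session

There is one attempt and no reset: what is moved stays moved. The work goes in short steps, Python scripts to look and compute and a shell command to move; the robot and the scene stay as the last step left them, time stands still between calls to the robot, and variables do not carry over. Pictures are saved under pics/ and viewed, and the job is handed in when it is done.

```bash
ls; mkdir -p pics; python3 - <<'E'
from bench import status, imaging, r
import cv2,numpy as np
s=status.observe(); print(s['time'],s['ee_pos'],s['orientation'],s['ft_force'],s['width'],r.grasp_offset)
for n in ['top','side']:
    p,d=imaging.read_camera(n); cv2.imwrite(f'pics/{n}0.png',p[:,:,::-1]); np.savez(f'{n}0.npz',p=p,d=d,**imaging.camera_params(n))
E
```

```text
pics
0.0 [0.24928388 0.48989616 0.23076101] [[ 8.91219215e-01 -6.10161995e-04  4.53572418e-01]
 [-4.53572819e-01 -9.90645005e-04  8.91218669e-01]
 [-9.44585104e-05 -9.99999323e-01 -1.15963476e-03]] [-0.94664007  0.56907052 -0.18243717] 0.08534341503424547 -0.0187
```

View pics/top0.png

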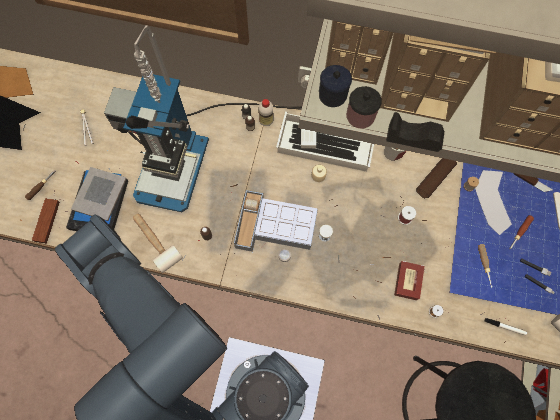

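View pics/side0.png

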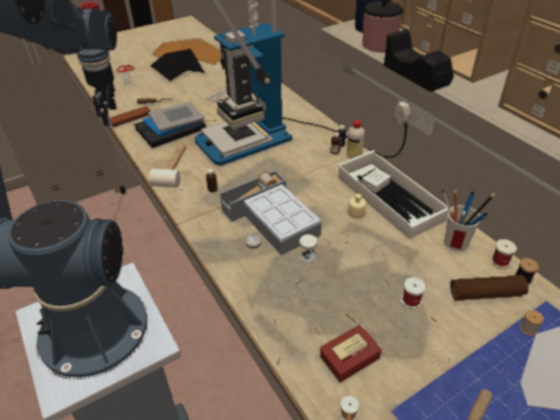

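The top view shows the panel at about (287,222) with the chute at about (249,222), on its left. The jar is at (326,232), the anvil at (285,256), and the gripper is clear of them at upper left. Next I'll fit the panel.

```bash
python3 - <<'E'
import numpy as np,cv2
for n,c in [('top',(225,180,345,275)),('side',(210,160,340,270))]:
    f=np.load(n+'0.npz'); d=f['d'];K=f['mtx'];R=f['R'];t=f['t']
    u,v=np.meshgrid(np.arange(560),np.arange(420))
    P=np.stack([(u-K[0,2])/K[0,0]*d,(v-K[1,2])/K[1,1]*d,d],-1)
    W=(P-t)@R
    m=np.zeros(d.shape,bool);m[c[1]:c[3],c[0]:c[2]]=1
    m&=(d>0)&(abs(W[...,2]-0.06)<0.008)
    m=cv2.morphologyEx(m.astype(np.uint8),cv2.MORPH_OPEN,np.ones((5,5)))
    k,l,st,ce=cv2.connectedComponentsWithStats(m)
    i=1+np.argmax(st[1:,4]); Q=W[l==i]
    print(n,st[i],Q.mean(0),np.median(Q[:,2]))
    rect=cv2.minAreaRect((Q[:,:2]*1000).astype(np.float32)); print(rect, cv2.boxPoints(rect))
    x0,y0,x1,y1=c
    im=f['p'][y0:y1,x0:x1,::-1].copy(); im=cv2.resize(im,None,fx=6,fy=6,interpolation=cv2.INTER_CUBIC); cv2.imwrite(f'pics/{n}crop.png',im)
    mm=cv2.resize((l==i).astype(np.uint8)[y0:y1,x0:x1]*255,None,fx=6,fy=6); cv2.imwrite(f'pics/{n}m.png',mm)
    print(W[int(y0)+10,int(x0)+5])
E
```

```text
top [256 214  30  25 330] [0.51793725 0.10880649 0.05927744] 0.05895169837903176
((530.6098022460938, 103.88648986816406), (101.51990509033203, 80.98369598388672), 89.00077056884766) [[489.23892   53.840393]
 [570.2103    52.428116]
 [571.9807   153.93259 ]
 [491.00928  155.34486 ]]
[ 0.64672917  0.28659186 -0.00434506]
side [ 245  183   75   57 2308] [0.55699369 0.0573828  0.0576519 ] 0.057630615926442495
((559.0479125976562, 59.78858947753906), (137.47189331054688, 200.92953491210938), 0.24956990778446198) [[489.875    159.95302 ]
 [490.75024  -40.974625]
 [628.2208   -40.37584 ]
 [627.3456   160.5518  ]]
[ 0.51502265  0.40363982 -0.00342033]
```

View pics/topcrop.png

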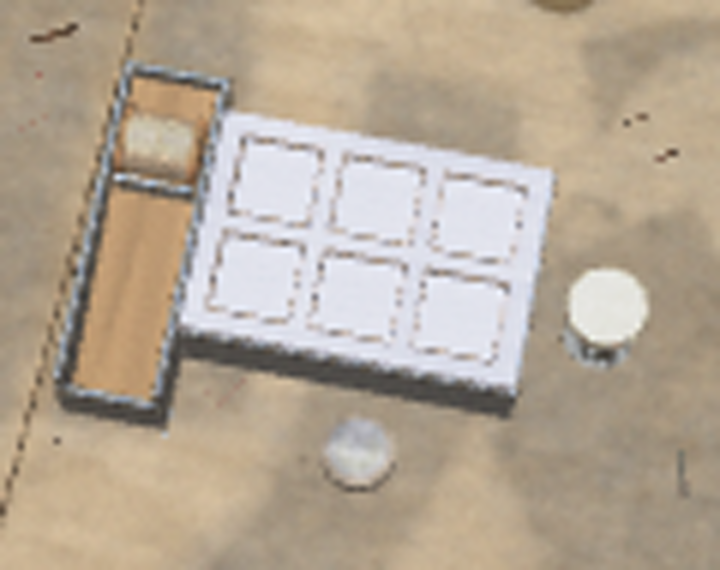

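```bash
cat > geo.py <<'E'
import numpy as np,cv2
def fit(n,px,z=0.0585):
    f=np.load(n+'0.npz');K=f['mtx'];R=f['R'];t=f['t']
    C=-R.T@t; W=[]
    for u,v in px:
        r=R.T@np.linalg.inv(K)@[u,v,1]; W.append((C+r*(z-C[2])/r[2])[:2])
    return np.array(W)
loc=np.array([(.029,.058),(.029,0),(.029,-.058),(-.029,.058),(-.029,0),(-.029,-.058)])
def rigid(W):
    a=loc-loc.mean(0);b=W-W.mean(0)
    yaw=np.arctan2((a[:,0]*b[:,1]-a[:,1]*b[:,0]).sum(),(a*b).sum())
    Rm=np.array([[np.cos(yaw),-np.sin(yaw)],[np.sin(yaw),np.cos(yaw)]])
    c=W.mean(0); print('yaw',yaw,'c',c,'res mm',np.round(1000*(W-(loc@Rm.T+c)),1).tolist()); return yaw,c,Rm
E
python3 - <<'E'
from geo import *
px=np.array([(277,181),(379,199),(480,218),(256,278),(358,295),(462,314)])
W=fit('top',(px+.5)/6-.5+[225,180]); yaw,c,Rm=rigid(W)
print((loc@Rm.T+c).round(4))
f=np.load('side0.npz');im=f['p'][:,:,::-1].copy()
P=(loc@Rm.T+c);X=np.c_[P,np.full(6,.0585)]@f['R'].T+f['t'];q=X@f['mtx'].T;q=q[:,:2]/q[:,2:]
im=cv2.resize(im[160:270,210:340],None,fx=6,fy=6,interpolation=cv2.INTER_CUBIC)
for a in (q-[210,160]+.5)*6-.5: cv2.circle(im,tuple(int(x) for x in a),4,(0,0,255),-1)
cv2.imwrite('pics/sidechk.png',im)
E
```

```text
yaw 0.03986511179956043 c [0.55950166 0.0628085 ] res mm [[-0.1, 0.1], [0.3, -0.5], [-0.1, -0.5], [-0.7, 0.5], [0.3, 0.7], [0.4, -0.3]]
[[0.5862 0.1219]
 [0.5885 0.064 ]
 [0.5908 0.006 ]
 [0.5282 0.1196]
 [0.5305 0.0617]
 [0.5328 0.0037]]
```

View pics/sidechk.png

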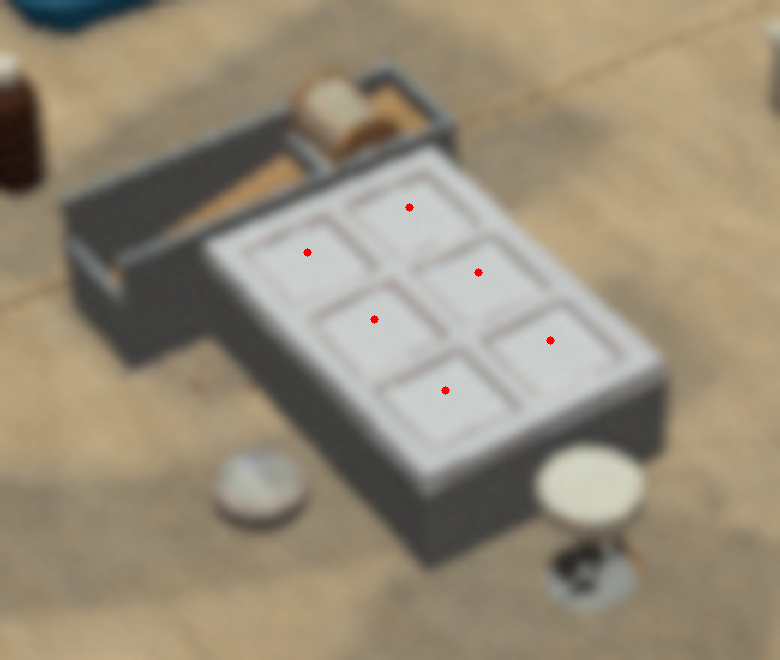

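```bash
cat >> geo.py <<'E'
def delta(target,yawz=2.28):
    from bench import status
    s=status.observe();R=np.array(s['orientation'])
    d=R.T@(np.array(target)-s['ee_pos'])
    a=np.degrees(np.arctan2(R[1,2],R[0,2]))
    print('t',s['time'],'pos',np.round(s['ee_pos'],4),'delta',d.round(4),'turn',round(a-yawz,2),'F',np.round(s['ft_force'],2),s['width'])
E
python3 -c "
from geo import *
delta([.5282,.1196,.12])"
```

```text
t 0.1 pos [0.2493 0.4899 0.2308] delta [ 0.4165  0.111  -0.2034] turn 60.75 F [-0.31  0.29 -0.52] 0.08528141761844513
```

```bash
python3 -m inch '[{"hand":0,"delta_pos":[0.4165,0.08,-0.2034],"turn":60.75},{"hand":0,"delta_pos":[0.4165,0.08,-0.2034],"turn":60.75},{"hand":0,"delta_pos":[0.4165,0.08,-0.2034],"turn":60.75},{"hand":0,"delta_pos":[0.4165,0.08,-0.2034],"turn":60.75},{"hand":0,"delta_pos":[0.4165,0.08,-0.2034],"turn":60.75},{"hand":0,"delta_pos":[0.4165,0.08,-0.2034],"turn":60.75},{"hand":0,"delta_pos":[0.4165,0.08,-0.2034],"turn":60.75},{"hand":0,"delta_pos":[0.4165,0.08,-0.2034],"turn":60.75},{"hand":0,"delta_pos":[0.4165,0.08,-0.2034],"turn":60.75},{"hand":0,"delta_pos":[0.4165,0.08,-0.2034],"turn":60.75},{"hand":0,"delta_pos":[0.4165,0.08,-0.2034],"turn":60.75},{"hand":0,"delta_pos":[0.4165,0.08,-0.2034],"turn":60.75}]'
python3 - <<'E'
from geo import *
delta([.5282,.1196,.065])
from bench import imaging
p,d=imaging.read_camera('wrist');cv2.imwrite('pics/w1.png',p[:,:,::-1])
E
```

```text
time: 1.6
ee_pos: [0.5281, 0.1207, 0.1515]
orientation: [[0.041, 0.0, 0.999], [-0.999, 0.0, 0.041], [-0.0, -1.0, 0.0]]
ft_force: [0.4, 0.6, -0.5]
width: -0.0002
t 1.6 pos [0.5281 0.1207 0.1515] delta [0.0011 0.0865 0.0001] turn 0.06 F [ 0.4   0.55 -0.54] -0.00018583905432284186
```

View pics/w1.png

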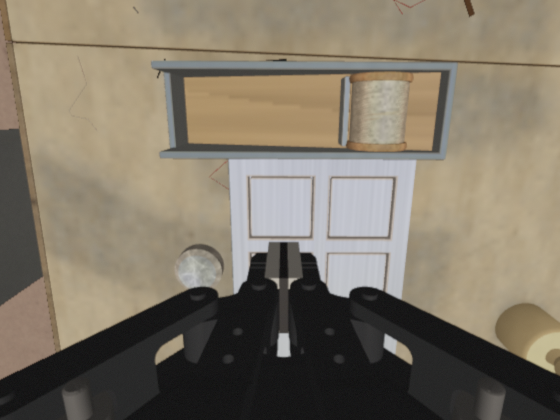

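The wrist view shows the front-left cap centred at about (281,208) and the back-left cap at (361,208). The closed fingertips appear at (284,245). I'll check the calibration with a projection.

```bash
python3 - <<'E'
from geo import *
from bench import imaging
c=imaging.camera_params('wrist')
for p in [(.5282,.1196,.0585),(.5862,.1219,.0585)]:
    q=c['mtx']@(c['R']@np.array(p)+c['t']);print(q[:2]/q[2],q[2], 'f',c['mtx'][0,0])
E
```

```text
[283.23216968 206.07469131] 0.24636808735252413 f 338.0542628446129
[362.86244266 206.11228426] 0.2464207070618244 f 338.0542628446129
```

```bash
python3 -m inch '[{"hand":0,"delta_pos":[0.001,0.045,0],"turn":0},{"hand":0,"delta_pos":[0.001,0.080,0],"turn":0},{"hand":0,"delta_pos":[0.001,0.088,0],"turn":0},{"hand":0,"delta_pos":[0.001,0.088,0],"turn":0},{"hand":0,"delta_pos":[0.001,0.088,0],"turn":0}]'
```

```text
time: 2.28
ee_pos: [0.5292, 0.1192, 0.0647]
orientation: [[0.04, 0.002, 0.999], [-0.999, 0.0, 0.04], [-0.0, -1.0, 0.002]]
ft_force: [0.0, 0.6, 0.8]
width: -0.0
```

```bash
python3 -m inch '[{"hand":0,"delta_pos":[0,0.003,0],"turn":0},{"hand":0,"delta_pos":[0,0.0055,0],"turn":0},{"hand":0,"delta_pos":[0,0.0065,0],"turn":0},{"hand":0,"delta_pos":[0,0.0065,0],"turn":0}]'; python3 -m inch '[{"hand":0,"delta_pos":[0,0.001,0],"turn":0},{"hand":0,"delta_pos":[0,0.001,0],"turn":0}]'
```

```text
time: 2.78
ee_pos: [0.5286, 0.119, 0.0569]
orientation: [[0.04, 0.0, 0.999], [-0.999, 0.0, 0.04], [-0.0, -1.0, 0.0]]
ft_force: [0.5, -0.2, 1.6]
width: -0.0001
time: 3.02
ee_pos: [0.5285, 0.119, 0.0558]
orientation: [[0.04, 0.0, 0.999], [-0.999, 0.0, 0.04], [-0.0, -1.0, 0.0]]
ft_force: [0.8, 0.4, 2.6]
width: -0.0002
```

```bash
python3 -m inch '[{"hand":0,"delta_pos":[0,0.001,0],"turn":0},{"hand":0,"delta_pos":[0,0.001,0],"turn":0}]';python3 -m inch '[{"hand":0,"delta_pos":[0,0.001,0],"turn":0},{"hand":0,"delta_pos":[0,0.001,0],"turn":0}]'
```

```text
time: 3.28
ee_pos: [0.5285, 0.119, 0.0548]
orientation: [[0.04, 0.0, 0.999], [-0.999, 0.0, 0.04], [-0.0, -1.0, 0.0]]
ft_force: [0.6, 0.2, 2.3]
width: -0.0002
time: 3.52
ee_pos: [0.5285, 0.119, 0.0538]
orientation: [[0.04, 0.0, 0.999], [-0.999, -0.0, 0.04], [0.0, -1.0, 0.0]]
ft_force: [0.3, -0.9, 3.3]
width: 0.0001
```

The first cap yields with only a spring force, so this is the catch. I'll press it to the bottom and hold.

```bash
python3 -m inch '[{"hand":0,"delta_pos":[0,0.001,0],"turn":0},{"hand":0,"delta_pos":[0,0.0015,0],"turn":0},{"hand":0,"delta_pos":[0,0.0015,0],"turn":0},{"hand":0,"delta_pos":[0,0.0015,0],"turn":0},{"hand":0,"delta_pos":[0,0.0015,0],"turn":0},{"hand":0,"delta_pos":[0,0.0015,0],"turn":0}]'; python3 -m inch '[{"hand":0,"delta_pos":[0,0,0],"turn":0},{"hand":0,"delta_pos":[0,0,0],"turn":0},{"hand":0,"delta_pos":[0,0,0],"turn":0},{"hand":0,"delta_pos":[0,0,0],"turn":0},{"hand":0,"delta_pos":[0,0,0],"turn":0},{"hand":0,"delta_pos":[0,0,0],"turn":0},{"hand":0,"delta_pos":[0,0,0],"turn":0},{"hand":0,"delta_pos":[0,0,0],"turn":0},{"hand":0,"delta_pos":[0,0,0],"turn":0},{"hand":0,"delta_pos":[0,0,0],"turn":0},{"hand":0,"delta_pos":[0,0,0],"turn":0},{"hand":0,"delta_pos":[0,0,0],"turn":0}]'
python3 - <<'E'
from bench import imaging
import cv2
p,d=imaging.read_camera('wrist');cv2.imwrite('pics/w2.png',p[:,:,::-1])
p,d=imaging.read_camera('side');cv2.imwrite('pics/s2.png',cv2.resize(p[130:290,180:380,::-1],None,fx=4,fy=3.75))
E
```

```text
time: 4.28
ee_pos: [0.5285, 0.119, 0.0525]
orientation: [[0.04, 0.0, 0.999], [-0.999, 0.0, 0.04], [-0.0, -1.0, 0.0]]
ft_force: [-0.4, 0.1, 6.9]
width: 0.0001
time: 5.78
ee_pos: [0.5285, 0.119, 0.0526]
orientation: [[0.04, 0.0, 0.999], [-0.999, 0.0, 0.04], [-0.0, -1.0, 0.0]]
ft_force: [0.2, 0.1, 6.9]
width: -0.0003
```

View pics/w2.png

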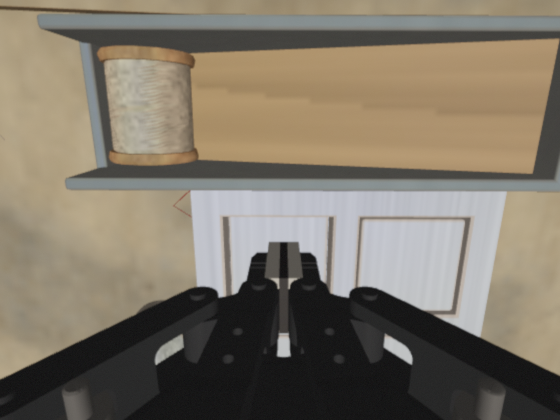

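View pics/s2.png

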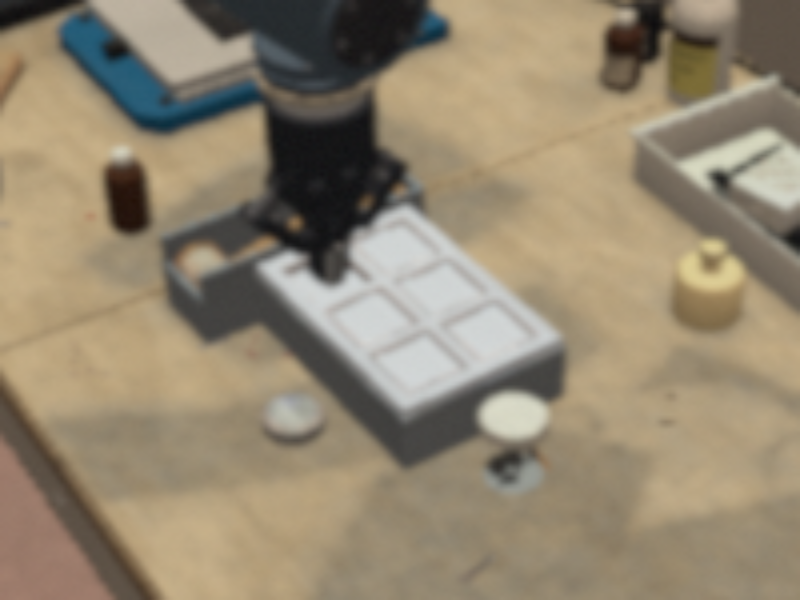

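The wrist view shows the spool at (150,105), against the front stop at (95,105), and the gate fully down. The side view shows the spool at the low end, at (200,260). I'll hold a little longer, then lift straight up.

```bash
python3 -m inch '[{"hand":0,"delta_pos":[0,0,0],"turn":0},{"hand":0,"delta_pos":[0,0,0],"turn":0},{"hand":0,"delta_pos":[0,0,0],"turn":0},{"hand":0,"delta_pos":[0,0,0],"turn":0},{"hand":0,"delta_pos":[0,-0.003,0],"turn":0},{"hand":0,"delta_pos":[0,-0.006,0],"turn":0},{"hand":0,"delta_pos":[0,-0.012,0],"turn":0},{"hand":0,"delta_pos":[0,-0.05,0],"turn":0},{"hand":0,"delta_pos":[0,-0.10,0],"turn":0},{"hand":0,"delta_pos":[0,-0.10,0],"turn":0},{"hand":0,"delta_pos":[0,-0.10,0],"turn":0},{"hand":0,"delta_pos":[0,-0.10,0],"turn":0}]'
python3 - <<'E'
from geo import *
from bench import imaging
c=imaging.camera_params('wrist');p,d=imaging.read_camera('wrist');cv2.imwrite('pics/w3.png',p[:,:,::-1])
K=c['mtx'];u,v=np.meshgrid(np.arange(560),np.arange(420))
W=(np.stack([(u-K[0,2])/K[0,0]*d,(v-K[1,2])/K[1,1]*d,d],-1)-c['t'])@c['R']
yaw=.0399;Rm=np.array([[np.cos(yaw),-np.sin(yaw)],[np.sin(yaw),np.cos(yaw)]])
L=(W[...,:2]-[.5595,.0628])@Rm+[0,-.030]
np.savez('w3.npz',L=L,W=W,d=d)
def reg(x0,x1,y0,y1):
    m=(L[...,0]>x0)&(L[...,0]<x1)&(L[...,1]>y0)&(L[...,1]<y1)&(d>0)&(W[...,2]>.02)&(W[...,2]<.1);return W[...,2][m],L[m]
z,l=reg(-.11,.06,.085,.106)
m=z>.045; print('spool',m.sum(),l[m].min(0),l[m].max(0),z[m].max(), l[m][z[m].argmax()])
for n,(a,b) in zip('123456',loc):
    z,_=reg(a-.012,a+.012,b-.030-.012,b-.030+.02); print(n,len(z),np.median(z) if len(z) else None)
E
```

```text
time: 7.38
ee_pos: [0.5277, 0.1189, 0.1511]
orientation: [[0.04, -0.002, 0.999], [-0.999, -0.0, 0.04], [0.0, -1.0, -0.002]]
ft_force: [1.4, 0.3, -0.6]
width: -0.0002
spool 3681 [-0.10991995  0.08500968] [0.05998994 0.10599724] 0.06063321946970328 [0.01429929 0.09254932]
1 1429 0.05993461553856263
2 1100 0.059909719862717814
3 0 None
4 1433 0.05985292163639524
5 0 None
6 240 0.05991680547623272
```

View pics/w3.png

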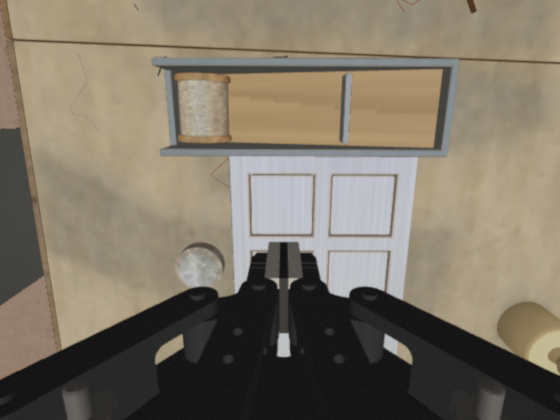

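The spool rests at (203,107), against the front stop. The gate is up again at (347,108). The pressed cap's depth reading matches its neighbours (59.85 mm against 59.93 mm), and the gripper is 90 mm clear. I'll hand in.

```bash
python3 -c "
from bench import r
print(r.job_done())"
```

```text
the job is handed in; nothing more can be done
None
```

I found the catch on the first cap I tried (front row, next to the chute), and the spool is now down at the front stop. The job was handed in at about 7.4 s; it reports no verdict.

- **Press:** With the closed fingertips, the cap gave way at about 2–3 N. It went in about 6 mm, to TCP z = 0.0525, with 6.9 N at the bottom. I held it fully in for over 2 s, then lifted straight up.
- **Last checks:** The wrist picture shows the spool against the front stop, the gate raised again, and the pressed cap level with its neighbours to about 0.1 mm. The gripper was about 90 mm clear of the panel.
- **Bystanders:** The fingers only went down at that one cap. The last pictures show the anvil, jar and bottle standing as before. I did not check the mallet or red thread again, but the arm did not go down near them.
- **Check that failed:** My depth-based measurement of the spool's position was no use, because it picked up chute points over the whole length. The spool's final place is therefore judged by eye from the picture.

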